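Wedge the spectacle holder tight with its tapered key

ROBOT

A 7-joint arm with a two-finger parallel gripper is mounted at the origin on the work surface. World frame = base frame: x ahead of the robot, y to its left, z up, the work surface at z = 0. Lengths are in m, angles in rad, forces in N, time in s.
With the tool pointing down it reaches from about 0.425 to 0.875 m from the base axis. Payload 4.7 kg.
Tool frame: the origin (TCP) lies at the very end of the fingers, on their centre line; the grasp point (between the pads) lies 19 mm behind it (arm.grip_depth is the distance from the TCP to the grasp point, in m); z points along the fingers, y is the line along which they close (so a half turn about z gives the same grasp; the last joint's range is limited). The gripper opens to 87 mm and grips with 3 to 60 N. Pads are 19 mm wide; open, the fingers measure 117 mm over their backs; the gripper's body (75 mm by 190 mm) begins 51 mm behind the grasp point.
Start: joints at [0.014, 0.321, -0.07, 1.45, 0.023, 1.371, -0.057], TCP at [0.65, -0, 0.223] pointing down, gripper open.
Joint ranges: [-2.86, 2.86], [-0.3, 2.09], [-1.38, 1.24], [0.06, 2.45], [-1.56, 4.7], [0.09, 2.05], [-2.69, 2.69]. Speed limits (rad/s): [2.57, 2.57, 3.14, 3.14, 3.14, 3.14, 3.14].

INTERFACE

Orientations are given as a unit quaternion [w, x, y, z].
In Python, from cell import telemetry, cams, workorder, arm gives the robot as it stands.
- The arm moves only by the tool apply_moves, never from a script. Its argument "commands" is a list that holds one entry, the list of rows, each a list of 7 numbers: the gripper's target within -1 to 1 (shut at 1, half-way at 0, fully open at -1), then the shift along the tool's x, y, z in m, then the turn, a rotation vector about the tool's x, y, z in rad. A call has 1 to 20 rows; each row is the pose to reach, as a shift and turn from the pose commanded when the call began, along the tool's axes at that moment; what a row does not reach only later rows make up. A row lasts 1/12 s, in which the tool goes at most 41.7 mm and 7.16 degrees, less where a joint would pass 70% of its speed; a pose out of reach is approached as far as the arm can. A call with a gripper value outside its range is refused whole. The fingers move at their own pace and stop on an object; "grip_force" is the grip in N (left out, the last holds). Time passes only in rows, so rows that repeat a pose let the fingers close. It gives the time, the measured TCP pose, the force, the opening and the grip force at its end, in the units of the state.
- telemetry.observe(): the state, without advancing time (a new reading comes with each control period).
- cams.snapshot(name): name is "scene" or "side" or "wrist"; returns the picture (384x512x3 uint8, blue, green, red); there is no depth.
- cams.calibration(name): a dict with "intrinsics" (3x3 intrinsics, pixels), "R" (3x3) and "t" (3): a world point X has camera coordinates R X + t; the wrist camera has in their place "hand_eye" (4x4, takes a point from camera to tool coordinates, whose origin is the TCP and whose axes are the flange's). Camera axes: x right, y down, z forward; pixel columns grow to the right and rows downward; lengths in m; the calibration is good to about 2 mm. A picture is of the moment at which its call begins: read the wrist's pose just before it. calibration takes no time and is no camera call.
- workorder.finish_job(): hands the job in; it is judged then, once.
The state is a dict: "clock": time; "joint_pos": joint angles; "qvel": joint speeds; "tau": joint torques, N m; "position": TCP position; "tcp_rot": TCP orientation; "ft_force": force on the tool from outside, world axes, zero at the start; "moment": the same for the moment, N m; "grip_width": opening from 0.0 (shut) to 1.0 (fully open); "grip_force": force on a finger pad.
Only numpy, scipy, OpenCV 4.12 (cv2) and the standard library are available. Lean on these libraries where they do the work, as an engineer would, in place of code of your own. Each camera call takes 0.05 s, during which the arm holds its last target. There are 200 camera calls.

TASK

Lock the loose white spectacle holder in its black socket: take the brass tapered key out of its stand, put it upright into the gap between the socket's wall and the white mast with its sloping side against the mast, and drive it down until it is wedged tight. A push of about 15 N on its head makes it tight; do not force it much beyond that, as the holder is plastic. Let go, leave the key standing wedged in the gap, and do not disturb the jar, the screwdriver and the mouse.

Things in the scene. Friction and masses are not known exactly. Their poses are not given: they have to be found in the camera images.
- hub: black socket block, fixed to the bench, 100 x 70 x 60 mm high, on a 130 x 100 x 6 mm plate; origin under its centre, z up; a yellow mark on its outer -x face. A pocket open at the top (x -20 to +32, y -11 to +11 mm) goes down to the plate. The white mast, 18 mm wide in y, stands in the pocket's +x part; the free -x part is the gap for the key.
- slot (a point): the gap's mouth: point on the pocket's -x wall, mid-width, level with the socket's top; axes as the socket's, +x across the gap to the mast. The mast's face slopes 1 in 6 like the key: the gap is 10 to 13.5 mm wide at the mouth (differs each time, not known from poses), narrower below. The key comes tight with its tip 25 to 50 mm below the mouth and never bottoms.
- holder (a point): middle of the spectacle holder (give or take 2 mm), carried by the mast: white plate with spectacles, in socket axes x +40 to +115, y -70 to +70, 74 to 125 mm above the bench; the mast beside the gap is 72 mm high. The mast gives along x like a stiff spring (25 N per mm), so the key tightens over 2 or 3 mm: the push grows by roughly 5 to 12 N per mm of depth.
- key: brass tapered key (110 to 220 g), loose, upright in its stand. Shank 60 mm long, 16 wide (y), 6 thick at the tip, 16 at the head: -x face flat and upright, +x face sloping 1 in 6. Head 24 (x -8 to +16) x 26 (y) x 30 mm high (z 60 to 90). Origin: tip end, on the flat -x face, mid-width; z to the head. In use +x points to the mast. Grasp the head across its 26 mm.
- key_top (a point): middle of the flat top of the key's head, 90 mm above the key's tip
- stand: grey key stand, fixed, 59 x 56 x 64 mm high, origin under its centre; the key hangs by its head in a through pocket 19 x 20 mm, its head resting on the stand's top
- pot: small blue jar with white cap, 44 mm across, 50 mm high, loose; origin under its centre; to be left alone
- driver: red-handled screwdriver, 130 mm long, lying on the bench, loose; to be left alone
- mouse: black computer mouse, 105 x 60 x 34 mm, loose; origin under its centre; to be left alone
Not all that is in view belongs to the job. Several things have the shape of the key; the one meant has the colours described above.

How it is judged:
By the outcome, as a careful person would: the job done as asked, in the order asked, and still so for the second after the job is handed in, with the robot touching nothing.
It also fails if it takes over 58 s, if anything falls off the work surface, if the arm or the gripper's body presses on something with over 40 N, if the wrist force passes 120 N, or if a joint passes its speed limit or range.

## Working session

There is one attempt and no reset: what is moved stays moved. The work goes in short steps, Python scripts to look and compute and a tool call to move; the robot and the scene stay as the last step left them, time stands still between calls to the robot, and variables do not carry over. Pictures are saved under pics/ and viewed, at most 10 in all, crops included, and the job is handed in when it is done.

Besides the shell and the picture viewer there is one more tool, called after "Request:" by a JSON object that holds its "fn" and its "kwargs". apply_moves: Moves the arm, as the interface text tells. Its arguments: {"type":"object","properties":{"commands":{"type":"array"},"grip_force":{"type":"number"}},"required":["commands"]}

```bash
mkdir -p pics; ls; python3 - <<'E'
from cell import telemetry,cams
import cv2,numpy as np
np.set_printoptions(precision=4,suppress=True)
for n in ("scene","side"):
    cv2.imwrite(f"pics/{n}0.png",cams.snapshot(n)); c=cams.calibration(n); print(n,c)
print(cams.calibration("wrist")); print(telemetry.observe())
a=[cv2.imread(f"pics/{n}0.png") for n in("scene","side")]
E
```

```text
pics
scene {'intrinsics': array([[406.7631,   0.    , 253.2985],
       [  0.    , 406.7631, 191.9196],
       [  0.    ,   0.    ,   1.    ]]), 'R': array([[ 0.1295,  0.9916, -0.0079],
       [ 0.695 , -0.0964, -0.7125],
       [-0.7072,  0.0868, -0.7016]]), 't': array([ 0.0337, -0.328 ,  1.3508])}
side {'intrinsics': array([[398.3948,   0.    , 259.34  ],
       [  0.    , 398.3948, 181.4766],
       [  0.    ,   0.    ,   1.    ]]), 'R': array([[-0.9959, -0.0904, -0.0086],
       [-0.0433,  0.5562, -0.8299],
       [ 0.0798, -0.8261, -0.5578]]), 't': array([0.544 , 0.1597, 0.7177])}
{'intrinsics': array([[327.2523,   0.    , 252.5752],
       [  0.    , 327.2523, 193.7724],
       [  0.    ,   0.    ,   1.    ]]), 'hand_eye': array([[-0.0005, -0.9603, -0.2791,  0.0769],
       [ 1.    , -0.0006,  0.0003,  0.    ],
       [-0.0004, -0.2791,  0.9603, -0.1622],
       [ 0.    ,  0.    ,  0.    ,  1.    ]])}
{'clock': 0.1, 'joint_pos': array([ 0.0141,  0.3217, -0.07  ,  1.4515,  0.0226,  1.3708, -0.0569]), 'qvel': array([-0.0003, -0.0025, -0.003 , -0.0018, -0.0013,  0.0005,  0.0001]), 'tau': array([  0.0001, -49.2569,  -0.4061, -31.34  ,  -0.0643,   0.0395,
         0.0001]), 'position': array([ 0.6495, -0.0001,  0.2216]), 'tcp_rot': array([-0.0006,  0.7071,  0.7071, -0.0007]), 'ft_force': array([-0.0621,  0.7291, -0.073 ]), 'moment': array([-0.0047,  0.0051, -0.031 ]), 'grip_force': 0.0, 'grip_width': 0.9982149912104714}
```

View pics/scene0.png

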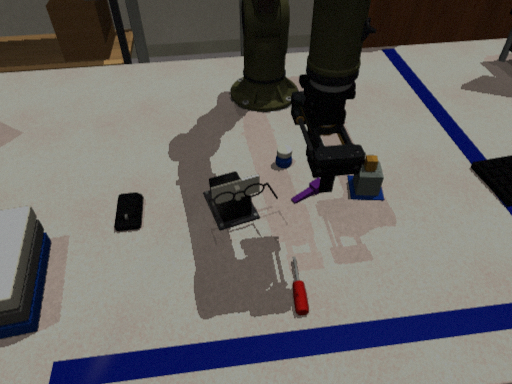

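View pics/side0.png

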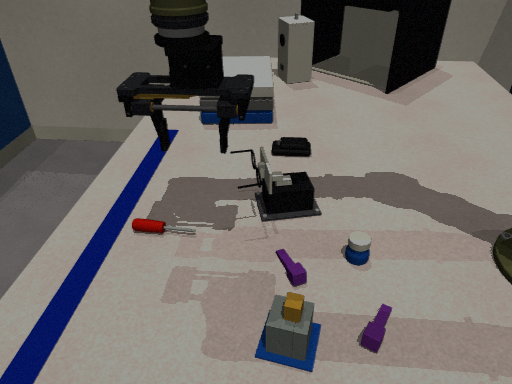

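The scene view shows the key head at (371,160) on the grey stand, the hub with the spectacles at (235,200), and purple decoys. The side view shows the key at (294,305) and the hub at (287,192). Next I'll take rough positions.

```bash
cat > h.py <<'E'
from cell import telemetry,cams
import cv2,numpy as np
from scipy.spatial.transform import Rotation as Ro
np.set_printoptions(precision=4,suppress=True)
def cam(n,st=None):
    c=cams.calibration(n); K=c["intrinsics"]
    if n!="wrist": return K,c["R"],c["t"]
    q=st["tcp_rot"]; Rw=Ro.from_quat([q[1],q[2],q[3],q[0]]).as_matrix()
    H=c["hand_eye"]; Rc=Rw@H[:3,:3]; o=Rw@H[:3,3]+st["position"]
    return K,Rc.T,-Rc.T@o
def ray(C,p):
    K,R,t=C; d=R.T@np.linalg.solve(K,[p[0],p[1],1.]); return -R.T@t,d
def plane(C,p,z):
    o,d=ray(C,p); return o+d*(z-o[2])/d[2]
def tri(C1,p1,C2,p2):
    A=[];b=[]
    for C,p in((C1,p1),(C2,p2)):
        o,d=ray(C,p); d=d/np.linalg.norm(d); P=np.eye(3)-np.outer(d,d); A.append(P); b.append(P@o)
    return np.linalg.lstsq(np.vstack(A),np.hstack(b),rcond=None)[0]
def proj(C,X):
    K,R,t=C; v=K@(R@np.asarray(X)+t); return v[:2]/v[2]
E
python3 - <<'E'
from h import *
S,D=cam("scene"),cam("side")
def brass(f,box):
    im=cv2.imread(f); hsv=cv2.cvtColor(im,cv2.COLOR_BGR2HSV); m=cv2.inRange(hsv,(10,120,80),(30,255,255))
    k=np.zeros_like(m); x0,y0,x1,y1=box; k[y0:y1,x0:x1]=m[y0:y1,x0:x1]
    ys,xs=np.nonzero(k); print(f,len(xs),xs.min(),xs.max(),ys.min(),ys.max()); return xs.mean(),ys.mean()
p=brass("pics/scene0.png",(350,145,395,185)); q=brass("pics/side0.png",(270,285,320,330))
print("key",tri(S,p,D,q))
print("mouse",plane(S,(129,212),.02),"jar",plane(S,(284,158),.03),"drv",plane(S,(295,262),.01),plane(S,(302,312),.01))
for p in ((257,215),(320,208),(306,176)): print("hub plate side",plane(D,p,.006))
for p in ((222,226),(258,214)): print("hub plate scene",plane(S,p,.006))
for p in ((313,184),(263,186)): print("hub top side",plane(D,p,.06))
print("stand corners",[plane(D,p,.064) for p in ((268,339-23),(314,306))])
E
```

```text
pics/scene0.png 63 366 377 156 161
pics/side0.png 284 284 303 292 322
key [0.4806 0.1869 0.0933]
mouse [ 0.5054 -0.3912  0.02  ] jar [ 0.3748 -0.0016  0.03  ] drv [ 0.6889 -0.0356  0.01  ] [ 0.8036 -0.0457  0.01  ]
hub plate side [ 0.5608 -0.1063  0.006 ]
hub plate side [ 0.4267 -0.1413  0.006 ]
hub plate side [ 0.4562 -0.2666  0.006 ]
hub plate scene [ 0.5654 -0.18    0.006 ]
hub plate scene [ 0.5399 -0.0933  0.006 ]
hub top side [ 0.4452 -0.1533  0.06  ]
hub top side [ 0.5504 -0.1375  0.06  ]
stand corners [array([0.516 , 0.1916, 0.064 ]), array([0.4507, 0.1687, 0.064 ])]
```

Request:
{"fn": "apply_moves", "kwargs": {"commands": [[[-1,0.187,-0.17,-0.04,0,0,0],[-1,0.187,-0.17,-0.04,0,0,0],[-1,0.187,-0.17,-0.04,0,0,0],[-1,0.187,-0.17,-0.04,0,0,0],[-1,0.187,-0.17,-0.04,0,0,0],[-1,0.187,-0.17,-0.04,0,0,0],[-1,0.187,-0.17,-0.04,0,0,0],[-1,0.187,-0.17,-0.04,0,0,0],[-1,0.187,-0.17,-0.04,0,0,0],[-1,0.187,-0.17,-0.04,0,0,0],[-1,0.187,-0.17,-0.04,0,0,0]]]}}

```text
clock: 1.02
position: [0.4809, 0.1851, 0.2619]
tcp_rot: [-0.0, 0.708, 0.706, -0.001]
ft_force: [-0.3, -0.1, 0.3]
grip_width: 0.998
grip_force: 0.0
```

```bash
python3 - <<'E'
from h import *
import pickle
st=telemetry.observe(); im=cams.snapshot("wrist"); cv2.imwrite("pics/w1.png",im); pickle.dump(st,open("w1.pkl","wb")); print(st["clock"],st["position"],st["tcp_rot"],st["ft_force"])
C=cam("wrist",st); hsv=cv2.cvtColor(im,cv2.COLOR_BGR2HSV); m=cv2.inRange(hsv,(10,100,60),(32,255,255))
cs=sorted(cv2.findContours(m,0,2)[0],key=cv2.contourArea)[-3:]
for c in cs: print(cv2.contourArea(c),cv2.boundingRect(c),cv2.minAreaRect(c))
E
```

```text
1.0167 [0.4809 0.1851 0.2619] [-0.0001  0.7083  0.706  -0.0006] [-0.2715 -0.0834  0.3206]
261.0 (57, 256, 16, 54) ((63.78104019165039, 282.222412109375), (13.564786911010742, 53.31959533691406), 3.3664605617523193)
321.5 (431, 256, 18, 55) ((440.3070068359375, 282.7561950683594), (54.47883224487305, 15.559998512268066), 86.76029968261719)
600.0 (240, 157, 26, 32) ((252.73077392578125, 172.8461456298828), (23.337820053100586, 28.43683624267578), 11.309932708740234)
```

View pics/w1.png

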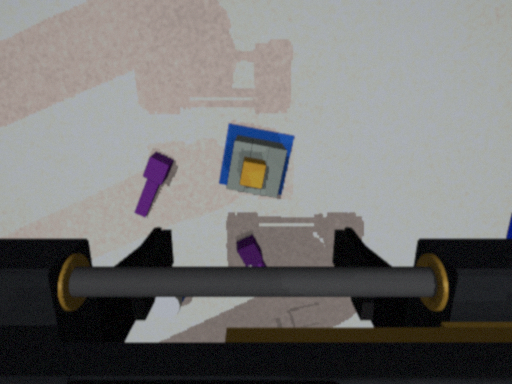

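```bash
python3 - <<'E'
import cv2
a=cv2.imread("pics/w1.png")[115:205,210:305]; cv2.imwrite("pics/w1c.png",cv2.resize(a,None,fx=6,fy=6,interpolation=cv2.INTER_CUBIC))
E
```

```text
(no output)
```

View pics/w1c.png

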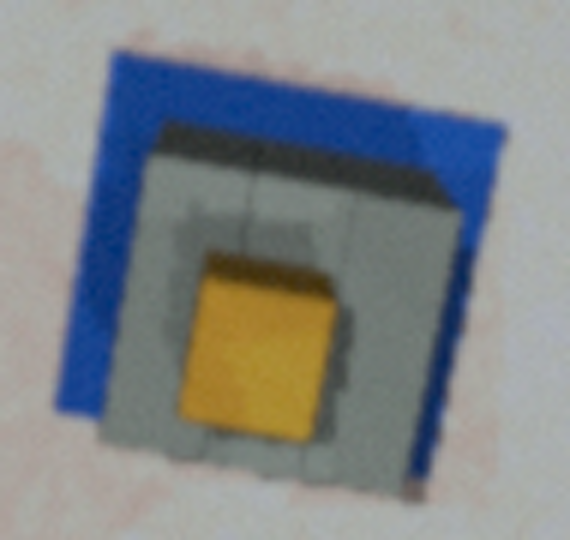

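The zoom shows the key head top at about (244,162) to (266,165) to (261,188) to (240,185). The stand's pocket shows as a dark slit on the head's right side (world +x), and the head overhangs on the left. So key +x is close to world +x, with a yaw of about -8°.

```bash
python3 - <<'E'
from h import *
import pickle
st=pickle.load(open("w1.pkl","rb")); C=cam("wrist",st); im=cv2.imread("pics/w1.png")
m=cv2.inRange(cv2.cvtColor(im,cv2.COLOR_BGR2HSV),(10,100,150),(32,255,255)); m[:,:235]=0; m[:,270:]=0
c=max(cv2.findContours(m,0,2)[0],key=cv2.contourArea); b=cv2.boxPoints(cv2.minAreaRect(c)); print(b)
P=np.array([plane(C,p,.094)[:2] for p in b]); ctr=P.mean(0); print(P,ctr)
for i in range(4):
    d=P[(i+1)%4]-P[i]; print(np.linalg.norm(d),np.degrees(np.arctan2(d[1],d[0])))
Q=np.array([[210+x/6,115+y/6] for x,y in((148,155),(462,208),(410,496),(97,440))]); W=np.array([plane(C,p,.064)[:2] for p in Q]); print("stand",W,W.mean(0))
for i in range(4):
    d=W[(i+1)%4]-W[i]; print(np.linalg.norm(d),np.degrees(np.arctan2(d[1],d[0])))
E
```

```text
[[240.032 183.824]
 [244.016 161.912]
 [264.784 165.688]
 [260.8   187.6  ]]
[[0.4679 0.1768]
 [0.4723 0.1999]
 [0.4935 0.1959]
 [0.4895 0.1726]] [0.4808 0.1863]
0.023508321658342348 79.20457914712082
0.021612081796269215 -10.65664692554555
0.023588987593197906 -99.77658122882104
0.022031471899713235 169.14062741388912
stand [[0.4615 0.2176]
 [0.519  0.2077]
 [0.5104 0.1524]
 [0.4507 0.1638]] [0.4854 0.1854]
0.05836228001949392 -9.764781186211803
0.055940703527664025 -98.78410598813782
0.06076028726642205 169.24409247695706
0.05490017076360751 78.74110402848301
```

Request:
{"fn": "apply_moves", "kwargs": {"commands": [[[-1,-0.335,0.01,-0.04,0,0,-1.71],[-1,-0.335,0.01,-0.04,0,0,-1.71],[-1,-0.335,0.01,-0.04,0,0,-1.71],[-1,-0.335,0.01,-0.04,0,0,-1.71],[-1,-0.335,0.01,-0.04,0,0,-1.71],[-1,-0.335,0.01,-0.04,0,0,-1.71],[-1,-0.335,0.01,-0.04,0,0,-1.71],[-1,-0.335,0.01,-0.04,0,0,-1.71],[-1,-0.335,0.01,-0.04,0,0,-1.71],[-1,-0.335,0.01,-0.04,0,0,-1.71],[-1,-0.335,0.01,-0.04,0,0,-1.71],[-1,-0.335,0.01,-0.04,0,0,-1.71],[-1,-0.335,0.01,-0.04,0,0,-1.71],[-1,-0.335,0.01,-0.04,0,0,-1.71],[-1,-0.335,0.01,-0.04,0,0,-1.71],[-1,-0.335,0.01,-0.04,0,0,-1.71],[-1,-0.335,0.01,-0.04,0,0,-1.71],[-1,-0.335,0.01,-0.04,0,0,-1.71]]]}}

```text
clock: 2.57
position: [0.4899, -0.1486, 0.3023]
tcp_rot: [-0.0, -0.068, 0.998, 0.0]
ft_force: [-0.6, 0.0, -0.2]
grip_width: 0.998
grip_force: 0.0
```

```bash
python3 - <<'E'
from h import *
import pickle
st=telemetry.observe(); im=cams.snapshot("wrist"); cv2.imwrite("pics/w2.png",im); pickle.dump(st,open("w2.pkl","wb")); print(st["clock"],st["position"],st["tcp_rot"],st["joint_pos"])
C=cam("wrist",st); p=proj(C,[.50,-.15,.06]); print(p)
x0,y0=[int(v) for v in p-[75,60]]; x0=max(0,x0); y0=max(0,y0); print(x0,y0)
a=im[y0:y0+120,x0:x0+150]; a=cv2.convertScaleAbs(a,alpha=1.8,beta=10)
cv2.imwrite("pics/w2c.png",cv2.resize(a,None,fx=5,fy=5,interpolation=cv2.INTER_CUBIC))
E
```

```text
2.5667 [ 0.4899 -0.1486  0.3023] [-0.0002 -0.0679  0.9977  0.    ] [ 0.1102 -0.0036  0.1321  1.6646  0.0006  1.4809  1.9489]
[250.2568 169.9399]
175 109
```

View pics/w2c.png

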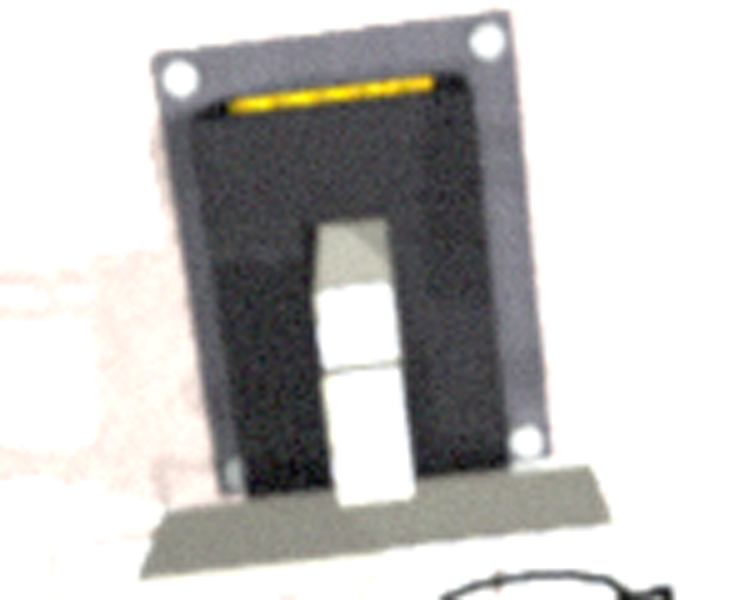

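The crop shows the hub with its yellow mark at the top and the mast in white. The pocket's -x wall edge runs from (315,228) to (385,220) in the crop, and the plate corners are at (152,52), (507,12) and (550,455).

```bash
python3 - <<'E'
from h import *
import pickle
st=pickle.load(open("w2.pkl","rb")); C=cam("wrist",st)
f=lambda x,y,z: plane(C,(175+x/5,109+y/5),z)[:2]
ang=lambda a,b: (np.degrees(np.arctan2(*(b-a)[::-1])),np.linalg.norm(b-a))
a,b,c=f(152,52,.006),f(507,12,.006),f(550,455,.006)
print("plate",a,b,c,ang(a,b),ang(b,c)," centre",(a+c)/2)
s=[f(180,78,.006),f(487,42,.006),f(525,440,.006)]; print("screws",s,ang(s[0],s[1]),ang(s[1],s[2]),"ctr",(s[0]+s[2])/2)
t=[f(192,118,.06),f(470,85,.06),f(506,466,.06),f(246,498,.06)]; print("top",t,ang(t[0],t[1]),ang(t[1],t[2]))
w=[f(315,228,.06),f(385,220,.06)]; print("wall edge",w,ang(*w),(w[0]+w[1])/2)
m=[f(317,292,.072),f(390,284,.072)]; print("mast near edge top",m,ang(*m),(m[0]+m[1])/2)
E
```

```text
plate [ 0.4498 -0.2191] [ 0.4262 -0.1244] [ 0.5491 -0.0924] (np.float64(104.01022160463573), np.float64(0.09755088729560055)) (np.float64(14.61447580574876), np.float64(0.12702533138808444))  centre [ 0.4995 -0.1557]
screws [array([ 0.4557, -0.2108]), array([ 0.4348, -0.1286]), array([ 0.5456, -0.1004])] (np.float64(104.29355355602733), np.float64(0.08479819886118033)) (np.float64(14.302187147713093), np.float64(0.11431237189054153)) ctr [ 0.5006 -0.1556]
top [array([ 0.46  , -0.2008]), array([ 0.443 , -0.1347]), array([ 0.5377, -0.111 ]), array([ 0.5555, -0.1768])] (np.float64(104.41921659938373), np.float64(0.06823865853602099)) (np.float64(14.042074987343451), np.float64(0.09763893127642342))
wall edge [array([ 0.4828, -0.1677]), array([ 0.4784, -0.1507])] (np.float64(104.31200239465248), np.float64(0.017531499441510712)) [ 0.4806 -0.1592]
mast near edge top [array([ 0.4963, -0.165 ]), array([ 0.4919, -0.1476])] (np.float64(104.11606550491999), np.float64(0.017928377042151392)) [ 0.4941 -0.1563]
```

Request:
{"fn": "apply_moves", "kwargs": {"commands": [[[-1,-0.037,0.3325,0.15,0,0,0.316],[-1,-0.037,0.3325,0.15,0,0,0.316],[-1,-0.037,0.3325,0.15,0,0,0.316],[-1,-0.037,0.3325,0.15,0,0,0.316],[-1,-0.037,0.3325,0.15,0,0,0.316],[-1,-0.037,0.3325,0.15,0,0,0.316],[-1,-0.037,0.3325,0.15,0,0,0.316],[-1,-0.037,0.3325,0.15,0,0,0.316],[-1,-0.037,0.3325,0.15,0,0,0.316],[-1,-0.037,0.3325,0.15,0,0,0.316],[-1,-0.037,0.3325,0.15,0,0,0.316],[-1,-0.037,0.3325,0.15,0,0,0.316],[-1,-0.037,0.3325,0.15,0,0,0.316]]]}}

```text
clock: 3.7
position: [0.4813, 0.1849, 0.1531]
tcp_rot: [0.001, 0.09, 0.996, -0.0]
ft_force: [-0.4, 0.3, 0.0]
grip_width: 1.003
grip_force: 0.0
```

```bash
python3 - <<'E'
from h import *
st=telemetry.observe(); im=cams.snapshot("wrist"); print(st["clock"],st["position"],st["tcp_rot"])
C=cam("wrist",st)
m=cv2.inRange(cv2.cvtColor(im,cv2.COLOR_BGR2HSV),(10,100,120),(32,255,255))
p=proj(C,[.4815,.186,.094]); print(p)
n,l,s,c=cv2.connectedComponentsWithStats(m); print([(s[i].tolist(),c[i]) for i in range(1,n) if s[i][4]>80])
cv2.imwrite("pics/w3.png",im)
i=min([i for i in range(1,n) if s[i][4]>150],key=lambda i:np.linalg.norm(c[i]-p))
b=cv2.boxPoints(cv2.minAreaRect(np.argwhere(l==i)[:,::-1].astype(np.float32))); P=np.array([plane(C,q,.094)[:2] for q in b]); print(b,P,P.mean(0))
d=P[1]-P[0]; print(np.degrees(np.arctan2(d[1],d[0])))
E
```

```text
3.7 [0.4813 0.1849 0.1531] [ 0.0005  0.0897  0.996  -0.0002]
[253.6614 209.9788]
[([237, 193, 35, 16, 375], array([250.3893, 199.1067])), ([237, 217, 21, 7, 101], array([247.2376, 219.8218])), ([58, 269, 6, 38, 125], array([ 60.424, 288.176]))]
[[237. 193.]
 [271. 193.]
 [271. 208.]
 [237. 208.]] [[0.467  0.1767]
 [0.4713 0.2003]
 [0.4822 0.1984]
 [0.4779 0.1746]] [0.4746 0.1875]
79.69273758694823
```

View pics/w3.png

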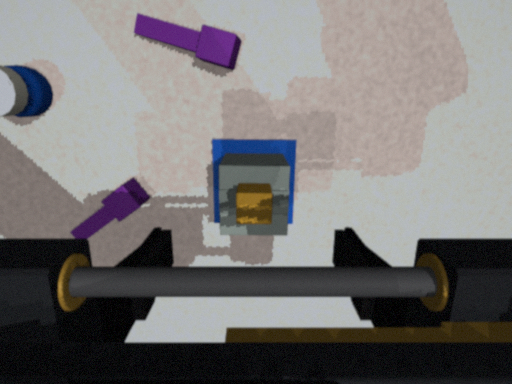

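The key head is at columns 237–271, centred at about (254,204), square to the gripper and where predicted. I'll descend and grip.

Request:
{"fn": "apply_moves", "kwargs": {"commands": [[[-1,0,0,0.03,0,0,0],[-1,0,0,0.06,0,0,0],[-1,0,0,0.085,0,0,0],[-1,0,0,0.085,0,0,0],[-1,0,0,0.085,0,0,0],[0.9,0,0,0.085,0,0,0],[0.9,0,0,0.085,0,0,0],[0.9,0,0,0.085,0,0,0],[0.9,0,0,0.085,0,0,0],[0.9,0,0,0.085,0,0,0],[0.9,0,0,0.085,0,0,0],[0.9,0,0,0.085,0,0,0],[0.9,0,0,0.085,0,0,0],[0.9,0,0,0.085,0,0,0],[0.9,0,0,0.085,0,0,0]]], "grip_force": 40}}

```text
clock: 5.0
position: [0.4805, 0.1864, 0.0675]
tcp_rot: [-0.0, 0.088, 0.996, -0.0]
ft_force: [-1.0, 0.6, 0.3]
grip_width: 0.329
grip_force: 0.0
```

Request:
{"fn": "apply_moves", "kwargs": {"commands": [[[0.9,0,0,0,0,0,0],[0.9,0,0,0,0,0,0],[0.9,0,0,0,0,0,0],[0.9,0,0,0,0,0,0]]]}}

```text
clock: 5.33
position: [0.4805, 0.1863, 0.0675]
tcp_rot: [0.0, 0.088, 0.996, -0.0]
ft_force: [0.9, -0.1, -0.5]
grip_width: 0.295
grip_force: 40.0
```

Request:
{"fn": "apply_moves", "kwargs": {"commands": [[[0.9,0,0,-0.03,0,0,0],[0.9,0,0,-0.065,0,0,0],[0.9,0,0,-0.1,0,0,0],[0.9,0,0,-0.13,0,0,0],[0.9,0,0,-0.13,0,0,0],[0.9,-0.0065,-0.034,-0.13,0,0,-0.04],[0.9,-0.013,-0.068,-0.13,0,0,-0.085],[0.9,-0.0195,-0.102,-0.13,0,0,-0.128],[0.9,-0.026,-0.136,-0.13,0,0,-0.17],[0.9,-0.0326,-0.169,-0.13,0,0,-0.213],[0.9,-0.039,-0.203,-0.13,0,0,-0.256],[0.9,-0.0455,-0.237,-0.13,0,0,-0.3],[0.9,-0.052,-0.271,-0.13,0,0,-0.34],[0.9,-0.0587,-0.305,-0.13,0,0,-0.383],[0.9,-0.0652,-0.3387,-0.13,0,0,-0.426],[0.9,-0.0652,-0.3387,-0.13,0,0,-0.426],[0.9,-0.0652,-0.3387,-0.13,0,0,-0.426],[0.9,-0.0652,-0.3387,-0.13,0,0,-0.426],[0.9,-0.0652,-0.3387,-0.13,0,0,-0.426],[0.9,-0.0652,-0.3387,-0.13,0,0,-0.426]]]}}

```text
clock: 7.0
position: [0.4852, -0.1569, 0.1972]
tcp_rot: [-0.0, -0.126, 0.992, 0.0]
ft_force: [-0.1, 0.2, -1.8]
grip_width: 0.3
grip_force: 40.0
```

```bash
python3 - <<'E'
from h import *
import pickle
st=telemetry.observe(); w=cams.snapshot("wrist"); s=cams.snapshot("side"); pickle.dump(st,open("w4.pkl","wb"))
print(st["clock"],st["position"],st["tcp_rot"],st["ft_force"],st["grip_force"],st["grip_width"])
cv2.imwrite("pics/w4.png",w); cv2.imwrite("pics/s4.png",s)
a=cv2.resize(w[90:290,160:345],None,fx=2.15,fy=2.15,interpolation=cv2.INTER_CUBIC)
b=cv2.resize(s[110:230,230:340],(400,436),interpolation=cv2.INTER_CUBIC); a=cv2.resize(a,(400,436))
cv2.imwrite("pics/c4.png",cv2.convertScaleAbs(np.hstack([a,b]),alpha=1.5,beta=10))
E
```

```text
7.0 [ 0.4852 -0.1569  0.1972] [-0.0002 -0.1256  0.9921  0.0002] [-0.1027  0.1867 -1.751 ] 39.99875198118389 0.2996412008114003
```

View pics/c4.png

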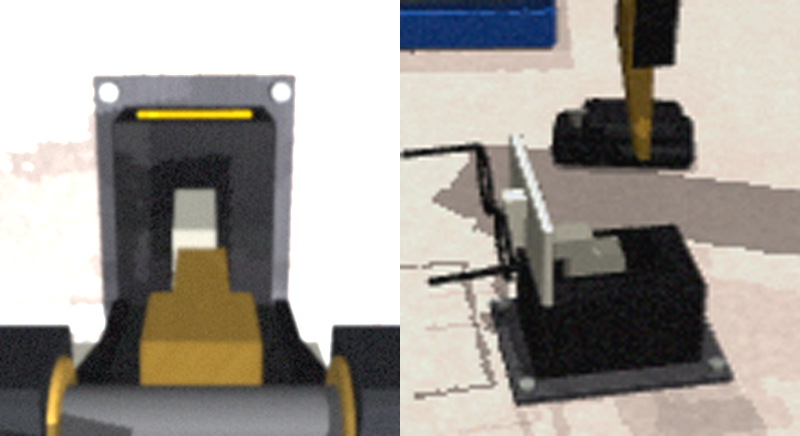

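The left crop shows the key's flat side facing the camera, with its tip edge from (181,250) to (222,250) and the wall edge from (174,190) to (215,190). The right crop shows the key upright with its slope towards the mast. I'll compare tip and slot in this same view.

```bash
python3 - <<'E'
from h import *
import pickle
st=pickle.load(open("w4.pkl","rb")); C=cam("wrist",st); im=cv2.imread("pics/w4.png").astype(int)
px=lambda x,y:(160+x/400*185,90+y/436*200)
# refine edges in rows/cols along profiles
c=int(px(200,0)[0]); print("col",c,[(r,im[r,c].tolist()) for r in range(172,212,1)][::1])
for r in (182,190,212):
    print("row",r,[ (k,im[r,k].tolist()) for k in list(range(236,248))+list(range(256,268))])
E
```

```text
col 252 [(172, [14, 17, 10]), (173, [5, 0, 8]), (174, [22, 23, 20]), (175, [21, 20, 21]), (176, [41, 45, 43]), (177, [75, 84, 83]), (178, [95, 102, 104]), (179, [97, 106, 105]), (180, [96, 103, 106]), (181, [94, 103, 106]), (182, [96, 103, 104]), (183, [97, 104, 107]), (184, [97, 106, 106]), (185, [97, 105, 106]), (186, [96, 104, 105]), (187, [99, 108, 109]), (188, [96, 105, 105]), (189, [96, 104, 104]), (190, [96, 105, 105]), (191, [100, 108, 108]), (192, [98, 105, 106]), (193, [94, 104, 103]), (194, [104, 113, 114]), (195, [122, 131, 132]), (196, [136, 147, 148]), (197, [141, 154, 156]), (198, [146, 157, 159]), (199, [144, 156, 157]), (200, [146, 155, 157]), (201, [145, 156, 158]), (202, [138, 151, 155]), (203, [111, 129, 135]), (204, [64, 90, 102]), (205, [32, 68, 86]), (206, [25, 66, 84]), (207, [20, 62, 83]), (208, [23, 63, 81]), (209, [23, 62, 80]), (210, [24, 62, 83]), (211, [29, 64, 82])]
row 182 [(236, [16, 17, 17]), (237, [14, 6, 3]), (238, [12, 15, 16]), (239, [19, 16, 20]), (240, [47, 48, 47]), (241, [85, 90, 91]), (242, [97, 104, 103]), (243, [98, 105, 107]), (244, [97, 
[... 681 characters left out ...]
59, [76, 80, 78]), (260, [43, 41, 44]), (261, [18, 20, 21]), (262, [11, 14, 14]), (263, [16, 11, 10]), (264, [20, 14, 21]), (265, [18, 20, 16]), (266, [31, 28, 29]), (267, [28, 30, 30])]
row 212 [(236, [23, 24, 24]), (237, [20, 14, 19]), (238, [21, 21, 25]), (239, [55, 61, 60]), (240, [87, 99, 103]), (241, [66, 84, 96]), (242, [32, 67, 84]), (243, [26, 64, 84]), (244, [30, 65, 85]), (245, [28, 66, 83]), (246, [22, 63, 81]), (247, [25, 62, 81]), (256, [24, 63, 83]), (257, [28, 60, 82]), (258, [26, 62, 81]), (259, [25, 63, 82]), (260, [20, 60, 77]), (261, [27, 65, 84]), (262, [30, 64, 88]), (263, [28, 66, 89]), (264, [24, 60, 79]), (265, [24, 38, 50]), (266, [26, 26, 31]), (267, [40, 36, 39])]
```

```bash
python3 - <<'E'
from h import *
import pickle
st=pickle.load(open("w4.pkl","rb")); C=cam("wrist",st)
q=st["tcp_rot"]; R=Ro.from_quat([q[1],q[2],q[3],q[0]]).as_matrix()
tool=lambda X:(R.T@(X-st["position"]))*1000
tip=plane(C,(253,203.8),.1337); slot=plane(C,(249.9,176.6),.06); mast=plane(C,(249.9,194.5),.072)
print("tip",tip,tool(tip)); print("slot",slot,tool(slot)); print("mast",mast,tool(mast)); print("toolx ang",np.degrees(np.arctan2(R[1,0],R[0,0])))
for z in (.1317,.1357): print(tool(plane(C,(253,203.8),z)))
E
```

```text
tip [ 0.482  -0.1571  0.1337] [ 3.1362  0.5708 63.5371]
slot [ 0.4798 -0.1606  0.06  ] [  6.0958  -2.3    137.2366]
mast [ 0.4934 -0.157   0.072 ] [ -7.8942  -2.2353 125.232 ]
toolx ang -165.57397118790607
[ 2.4888  0.5718 65.5368]
[ 3.7835  0.5698 61.5373]
```

Request:
{"fn": "apply_moves", "kwargs": {"commands": [[[0.9,0.001,-0.0029,0,0,0,0],[0.9,0.001,-0.0029,0.01,0,0,0],[0.9,0.001,-0.0029,0.025,0,0,0],[0.9,0.001,-0.0029,0.04,0,0,0],[0.9,0.001,-0.0029,0.055,0,0,0],[0.9,0.001,-0.0029,0.065,0,0,0],[0.9,0.001,-0.0029,0.07,0,0,0],[0.9,0.001,-0.0029,0.073,0,0,0],[0.9,0.001,-0.0029,0.076,0,0,0],[0.9,0.001,-0.0029,0.079,0,0,0],[0.9,0.001,-0.0029,0.082,0,0,0],[0.9,0.001,-0.0029,0.085,0,0,0],[0.9,0.001,-0.0029,0.085,0,0,0],[0.9,0.001,-0.0029,0.085,0,0,0]]]}}

```text
clock: 8.27
position: [0.4849, -0.1615, 0.1126]
tcp_rot: [0.0, -0.124, 0.992, -0.0]
ft_force: [-0.6, -0.4, -1.1]
grip_width: 0.293
grip_force: 40.0
```

```bash
python3 - <<'E'
from h import *
st=telemetry.observe(); w=cams.snapshot("wrist"); s=cams.snapshot("side"); c=cams.snapshot("scene")
print(st["clock"],st["position"],st["ft_force"],st["moment"])
cv2.imwrite("pics/s5.png",s)
b=cv2.resize(s[110:230,230:340],(400,436),interpolation=cv2.INTER_CUBIC); a=cv2.resize(w[120:290,170:327],(400,436),interpolation=cv2.INTER_CUBIC)
cv2.imwrite("pics/c5.png",cv2.convertScaleAbs(np.hstack([a,b]),alpha=1.7,beta=15))
E
```

```text
8.2667 [ 0.4849 -0.1615  0.1126] [-0.6139 -0.404  -1.0575] [ 0.1508 -0.0692 -0.015 ]
```

View pics/c5.png

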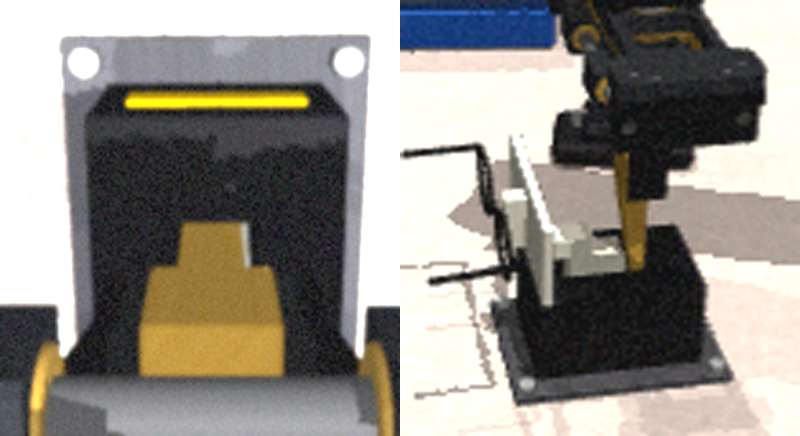

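The key tip is in the gap with no contact force, but it sits about 1.5 mm off centre in -y. I'll recentre and continue down in steps, watching the force.

Request:
{"fn": "apply_moves", "kwargs": {"commands": [[[0.9,0,0.0015,0,0,0,0],[0.9,0.0006,0.0015,0,0,0,0],[0.9,0.0006,0.0015,0.002,0,0,0],[0.9,0.0006,0.0015,0.004,0,0,0],[0.9,0.0006,0.0015,0.006,0,0,0],[0.9,0.0006,0.0015,0.008,0,0,0],[0.9,0.0006,0.0015,0.01,0,0,0],[0.9,0.0006,0.0015,0.012,0,0,0],[0.9,0.0006,0.0015,0.012,0,0,0],[0.9,0.0006,0.0015,0.012,0,0,0]]]}}

```text
clock: 9.25
position: [0.4839, -0.1602, 0.1004]
tcp_rot: [-0.0, -0.124, 0.992, 0.0]
ft_force: [0.1, 0.7, -2.2]
grip_width: 0.294
grip_force: 40.0
```

Request:
{"fn": "apply_moves", "kwargs": {"commands": [[[0.9,0.0002,0,0.001,0,0,0],[0.9,0.0003,0,0.002,0,0,0],[0.9,0.0004,0,0.003,0,0,0],[0.9,0.0005,0,0.004,0,0,0],[0.9,0.0005,0,0.005,0,0,0],[0.9,0.0005,0,0.006,0,0,0],[0.9,0.0005,0,0.006,0,0,0]]]}}

```text
clock: 9.83
position: [0.4838, -0.1603, 0.0946]
tcp_rot: [0.0, -0.124, 0.992, -0.0]
ft_force: [1.4, 0.8, -2.2]
grip_width: 0.297
grip_force: 40.0
```

Request:
{"fn": "apply_moves", "kwargs": {"commands": [[[0.9,0,0,0.001,0,0,0],[0.9,0,0,0.002,0,0,0],[0.9,0,0,0.003,0,0,0],[0.9,0,0,0.003,0,0,0]]]}}

```text
clock: 10.17
position: [0.4838, -0.1603, 0.0916]
tcp_rot: [0.0, -0.124, 0.992, -0.0]
ft_force: [2.1, 0.5, -2.5]
grip_width: 0.298
grip_force: 40.0
```

Request:
{"fn": "apply_moves", "kwargs": {"commands": [[[0.9,0,0,0.001,0,0,0],[0.9,0,0,0.002,0,0,0],[0.9,0,0,0.002,0,0,0]]]}}

```text
clock: 10.42
position: [0.4838, -0.1603, 0.0895]
tcp_rot: [0.0, -0.124, 0.992, -0.0]
ft_force: [2.5, 0.8, -1.0]
grip_width: 0.299
grip_force: 40.0
```

Request:
{"fn": "apply_moves", "kwargs": {"commands": [[[0.9,0,0,0.001,0,0,0],[0.9,0,0,0.002,0,0,0],[0.9,0,0,0.002,0,0,0]]]}}

```text
clock: 10.67
position: [0.4838, -0.1604, 0.0876]
tcp_rot: [0.0, -0.124, 0.992, -0.0]
ft_force: [3.5, -0.6, -0.7]
grip_width: 0.298
grip_force: 40.0
```

Request:
{"fn": "apply_moves", "kwargs": {"commands": [[[0.9,0,0,0.001,0,0,0],[0.9,0,0,0.001,0,0,0],[0.9,0,0,0.001,0,0,0]]]}}

```text
clock: 10.92
position: [0.4838, -0.1604, 0.0868]
tcp_rot: [0.0, -0.124, 0.992, -0.0]
ft_force: [2.8, 0.5, 0.4]
grip_width: 0.296
grip_force: 40.0
```

Request:
{"fn": "apply_moves", "kwargs": {"commands": [[[0.9,0,0,0.0005,0,0,0],[0.9,0,0,0.001,0,0,0],[0.9,0,0,0.001,0,0,0]]]}}

```text
clock: 11.17
position: [0.4839, -0.1604, 0.0861]
tcp_rot: [0.0, -0.124, 0.992, -0.0]
ft_force: [2.1, 0.9, 3.9]
grip_width: 0.294
grip_force: 40.0
```

Request:
{"fn": "apply_moves", "kwargs": {"commands": [[[0.9,0,0,0.0003,0,0,0],[0.9,0,0,0.0005,0,0,0],[0.9,0,0,0.0005,0,0,0]]]}}

```text
clock: 11.42
position: [0.4839, -0.1605, 0.0857]
tcp_rot: [0.001, -0.124, 0.992, -0.0]
ft_force: [2.6, 1.2, 5.6]
grip_width: 0.297
grip_force: 40.0
```

Request:
{"fn": "apply_moves", "kwargs": {"commands": [[[0.1,0,0,0,0,0,0],[0.1,0,0,0,0,0,0],[0.1,0,0,0,0,0,0],[0.1,0,0,0,0,0,0],[0.1,0,0,0,0,0,0],[0.1,0,0,0,0,0,0]]]}}

```text
clock: 11.92
position: [0.483, -0.1604, 0.0847]
tcp_rot: [-0.0, -0.124, 0.992, 0.0]
ft_force: [0.1, -0.0, -0.2]
grip_width: 0.452
grip_force: 0.0
```

Request:
{"fn": "apply_moves", "kwargs": {"commands": [[[0.1,0,0,-0.02,0,0,0],[0.1,0,0,-0.045,0,0,0],[0.1,0,0,-0.045,0,0,0],[1,-0.003,0,-0.045,0,0,0],[1,-0.003,0,-0.045,0,0,0],[1,-0.003,0,-0.045,0,0,0],[1,-0.003,0,-0.045,0,0,0],[1,-0.003,0,-0.045,0,0,0],[1,-0.003,0,-0.045,0,0,0],[1,-0.003,0,-0.045,0,0,0],[1,-0.003,0,-0.045,0,0,0],[1,-0.003,0,-0.045,0,0,0],[1,-0.003,0,-0.045,0,0,0],[1,-0.003,0,-0.045,0,0,0]]]}}

```text
clock: 13.08
position: [0.4864, -0.1596, 0.1301]
tcp_rot: [0.0, -0.124, 0.992, -0.0]
ft_force: [0.7, -0.8, -0.2]
grip_width: 0.006
grip_force: 0.0
```

```bash
python3 - <<'E'
from h import *
st=telemetry.observe(); w=cams.snapshot("wrist"); s=cams.snapshot("side")
print(st["clock"],st["position"],st["ft_force"],st["grip_width"])
b=cv2.resize(s[110:230,230:340],(400,436),interpolation=cv2.INTER_CUBIC); a=cv2.resize(w[120:290,170:327],(400,436),interpolation=cv2.INTER_CUBIC)
cv2.imwrite("pics/c6.png",cv2.convertScaleAbs(np.hstack([a,b]),alpha=1.7,beta=15))
E
```

```text
13.0833 [ 0.4864 -0.1596  0.1301] [ 0.711  -0.7863 -0.1822] 0.005991933215530448
```

View pics/c6.png

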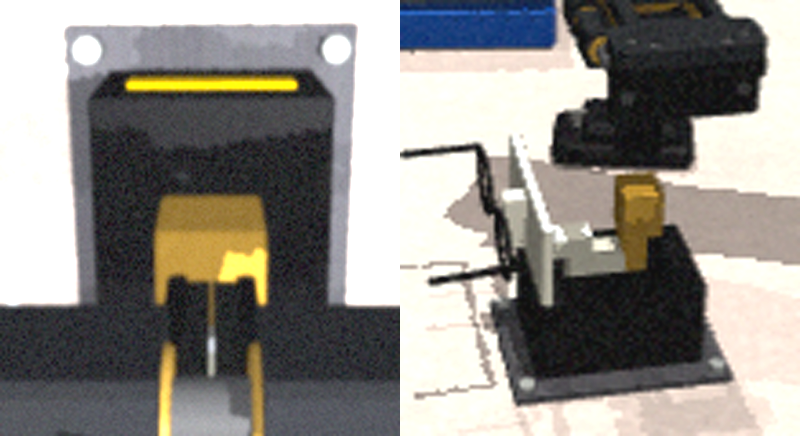

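The key stands upright and wedged, with the closed fingertips centred over its head. Now I'll press on the head in small steps.

Request:
{"fn": "apply_moves", "kwargs": {"commands": [[[1,0,0,0.008,0,0,0],[1,0,0,0.014,0,0,0],[1,0,0,0.016,0,0,0],[1,0,0,0.017,0,0,0],[1,0,0,0.017,0,0,0],[1,0,0,0.017,0,0,0]]]}}

```text
clock: 13.68
position: [0.4864, -0.1597, 0.113]
tcp_rot: [0.0, -0.124, 0.992, -0.0]
ft_force: [0.0, -0.7, 0.3]
grip_width: 0.005
grip_force: 0.0
```

Request:
{"fn": "apply_moves", "kwargs": {"commands": [[[1,0,0,0.0005,0,0,0],[1,0,0,0.001,0,0,0],[1,0,0,0.001,0,0,0]]]}}

```text
clock: 13.93
position: [0.4866, -0.1597, 0.1123]
tcp_rot: [0.0, -0.124, 0.992, -0.0]
ft_force: [-0.1, -0.6, 2.1]
grip_width: 0.002
grip_force: 0.6
```

Request:
{"fn": "apply_moves", "kwargs": {"commands": [[[1,0,0,0.0005,0,0,0],[1,0,0,0.001,0,0,0],[1,0,0,0.001,0,0,0]]]}}

```text
clock: 14.18
position: [0.4867, -0.1599, 0.1118]
tcp_rot: [0.0, -0.124, 0.992, -0.0]
ft_force: [-0.9, 0.1, 4.0]
grip_width: 0.01
grip_force: 2.6
```

Request:
{"fn": "apply_moves", "kwargs": {"commands": [[[1,0,0,0.0005,0,0,0],[1,0,0,0.001,0,0,0],[1,0,0,0.001,0,0,0]]]}}

```text
clock: 14.43
position: [0.4867, -0.1601, 0.1113]
tcp_rot: [0.001, -0.124, 0.992, -0.0]
ft_force: [-2.1, -0.4, 7.2]
grip_width: 0.002
grip_force: 3.8
```

Request:
{"fn": "apply_moves", "kwargs": {"commands": [[[1,0,0,0.0005,0,0,0],[1,0,0,0.001,0,0,0],[1,0,0,0.001,0,0,0]]]}}

```text
clock: 14.68
position: [0.4869, -0.1603, 0.1108]
tcp_rot: [0.001, -0.124, 0.992, -0.0]
ft_force: [-2.9, -0.8, 9.3]
grip_width: 0.009
grip_force: 5.1
```

Request:
{"fn": "apply_moves", "kwargs": {"commands": [[[1,0,0,0.0005,0,0,0],[1,0,0,0.001,0,0,0],[1,0,0,0.001,0,0,0]]]}}

```text
clock: 14.93
position: [0.4869, -0.1605, 0.1103]
tcp_rot: [0.001, -0.124, 0.992, -0.001]
ft_force: [-4.8, -0.6, 12.9]
grip_width: 0.004
grip_force: 6.4
```

Request:
{"fn": "apply_moves", "kwargs": {"commands": [[[1,0,0,0.0005,0,0,0],[1,0,0,0.001,0,0,0],[1,0,0,0.001,0,0,0]]]}}

```text
clock: 15.18
position: [0.487, -0.1607, 0.1098]
tcp_rot: [0.001, -0.124, 0.992, -0.001]
ft_force: [-6.1, -0.5, 15.4]
grip_width: 0.008
grip_force: 7.7
```

Request:
{"fn": "apply_moves", "kwargs": {"commands": [[[1,0,0,0.0004,0,0,0],[1,0,0,0.0004,0,0,0],[1,0,0,0.0004,0,0,0],[1,0,0,0.0004,0,0,0]]]}}

```text
clock: 15.52
position: [0.487, -0.1607, 0.1096]
tcp_rot: [0.001, -0.124, 0.992, -0.001]
ft_force: [-5.4, -0.4, 16.0]
grip_width: 0.007
grip_force: 8.3
```

Tight at 16 N. Now I'll lift off slowly, clear up and take a last look.

Request:
{"fn": "apply_moves", "kwargs": {"commands": [[[1,0,0,-0.002,0,0,0],[1,0,0,-0.006,0,0,0],[1,0,0,-0.015,0,0,0],[1,0,0,-0.04,0,0,0],[1,0,0,-0.08,0,0,0],[1,0,0,-0.12,0,0,0],[1,0,0,-0.12,0,0,0],[1,0,0,-0.12,0,0,0],[1,0,0,-0.12,0,0,0]]]}}

```text
clock: 16.27
position: [0.4862, -0.1594, 0.2265]
tcp_rot: [-0.0, -0.124, 0.992, 0.0]
ft_force: [-1.0, -0.5, -1.5]
grip_width: 0.005
grip_force: 0.0
```

```bash
python3 - <<'E'
from h import *
st=telemetry.observe(); w=cams.snapshot("wrist"); s=cams.snapshot("side")
print(st["clock"],st["position"],st["ft_force"])
b=cv2.resize(s[110:230,230:340],(400,436),interpolation=cv2.INTER_CUBIC); a=cv2.resize(w[90:260,170:327],(400,436),interpolation=cv2.INTER_CUBIC)
cv2.imwrite("pics/c7.png",cv2.convertScaleAbs(np.hstack([a,b]),alpha=1.7,beta=15))
E
```

```text
16.2667 [ 0.4862 -0.1594  0.2265] [-1.0297 -0.4582 -1.5474]
```

View pics/c7.png

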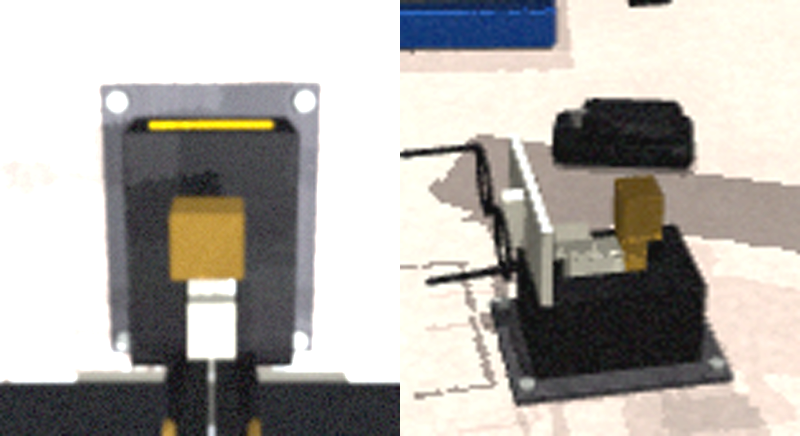

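The key stands upright, square and wedged in the gap, and the gripper is clear of it.

```bash
python3 -c "
from cell import workorder
print(workorder.finish_job())"
```

```text
the job is handed in; nothing more can be done
None
```

The job is handed in at about 16 s of robot time: the brass key stands upright and wedged in the gap after a 16 N push on its head, and the arm never went near the jar, screwdriver or mouse.

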